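Steady the hidden bolt of a play-kitchen hob unit

ROBOT

A 6-joint arm with a two-finger parallel gripper is mounted at the origin on the work surface. World frame = base frame: x ahead of the robot, y to its left, z up, the work surface at z = 0. Lengths are in m, angles in rad, forces in N, time in s.
With the tool pointing down it reaches from about 0.375 to 0.975 m from the base axis. Payload 3.8 kg.
Tool frame: the origin (TCP) lies midway between the tips of the shut fingers; the grasp point (between the pads) lies 19 mm behind it; z points along the fingers, y is the line along which they close (so a half turn about z gives the same grasp; the last joint's range is limited). The gripper opens to 85 mm and grips with 20 to 120 N. Pads are 22 mm wide; open, the fingers measure 114 mm over their backs; the gripper's body (76 mm by 85 mm) begins 54 mm behind the grasp point. The pads swing forward as they close: fully open they stand 13 mm farther back than shut.
Start: joints at [-1.329, 0.264, 1.604, -0, 1.274, -0.037], TCP at [0.186, -0.649, 0.231] pointing down, gripper open.
Joint ranges: [-2.63, 2.63], [-0.94, 2.18], [0.31, 2.57], [-1.31, 4.45], [0, 2.66], [-2.55, 2.55]. Speed limits (rad/s): [2.57, 2.57, 3.14, 3.14, 3.14, 3.14].

INTERFACE

Orientations are given as a rotation vector (axis times angle).
In Python, from workcell import bot gives the robot as it stands.
- The arm moves only by the tool servo_tool, never from a script. Its argument "series" is a list of rows, each a list of 7 numbers: the shift along the world's x, y, z in units of 0.15 m (1.0 is 0.15 m), then the turn, a rotation vector about the world's x, y, z in units of 180 degrees (1.0 is 180 degrees), then the closure, from 0 (fully open) to 1 (shut). A call has 1 to 20 rows; each row is the pose to reach, as a shift and turn from the pose commanded when the call began, turning the shorter way round; what a row does not reach only later rows make up. A row lasts 1/10 s, in which the tool goes at most 50 mm and 8.59 degrees, less where a joint would pass 70% of its speed; a pose out of reach is approached as far as the arm can. A call with a number of a shift or a turn outside -1 to 1 is refused whole. A call with a gripper value outside its range is refused whole. The fingers move at their own pace and stop on an object; "newtons" is the grip in N (left out, the last holds). Time passes only in rows, so rows that repeat a pose let the fingers close. It gives the time, the measured TCP pose, the force, the opening and the grip force at its end, in the units of the state.
- bot.read_state(): the state, without advancing time (a new reading comes with each control period).
- bot.read_camera(name): name is "scene" or "top"; returns the picture (384x512x3 uint8, red, green, blue); there is no depth.
- bot.camera_info(name): a dict with "vertical_fov" (degrees; the focal length in pixels is half the picture's height over the tangent of half this angle, whatever the lens; pixels are square), "cx", "cy" (the principal point, pixels), "R" (3x3) and "t" (3): a world point X has camera coordinates R X + t. Camera axes: x right, y down, z forward; pixel columns grow to the right and rows downward; lengths in m; the calibration is good to about 2 mm. A picture is of the moment at which its call begins. camera_info takes no time and is no camera call.
- bot.finish_job(): hands the job in; it is judged then, once.
Trained networks look in the newest picture that a camera, given by its name, has taken for a name from the list of things; names that differ only in an ending like _2 or _b are one class to them, and where a whole thing is asked for, a point or a joint stands for the part that bears it (a point fixed in the world has none). Each returns a list of dicts, best first, with "score" (0 to 1); they miss things now and then, are a little off and sometimes report something else, mostly with a low value. They report only what shows in the picture. A call takes as long as a camera call.
- bot.recognise(target, camera): "box" ([left, top, right, bottom] as shares, 0 to 1, of the picture: columns of its width, rows of its height, round what is visible of it).
- bot.trace(target, camera): "mask" (384x512 bool, what is visible of it) and "box" ([left, top, right, bottom] as shares, 0 to 1, of the picture: columns of its width, rows of its height, round what is visible of it).
- bot.mark_of(target, camera): "at" ([row, column] as shares, 0 to 1, of the picture: columns of its width, rows of its height: a listed point, or the origin of a listed thing).
The state is a dict: "time": time; "q": joint angles; "joint_vel": joint speeds; "joint_torque": joint torques, N m; "tool_pos": TCP position; "tcp_rot": TCP orientation; "wrist_force": force on the tool from outside, world axes, zero at the start; "torque": the same for the moment, N m; "width": opening from 0.0 (shut) to 1.0 (fully open); "grip_force": force on a finger pad.
Only numpy, scipy, OpenCV 4.12 (cv2) and the standard library are available. Lean on these libraries where they do the work, as an engineer would, in place of code of your own. Each camera call takes 0.05 s, during which the arm holds its last target. There are 200 camera calls.

TASK

Slide the hatch on top of the wooden hob unit fully open, reach down through the narrow gap between the steel bracket and the front panel, and grip the T-shaped head of the bolt that has the spanner hanging on its front nut (not the bolts of the two round knobs). Squeeze the head firmly by its two long sides so that it is brought upright, and finish while still holding it so, hatch open, so that it cannot turn when the nut is tightened. Leave the bowl, disc, bottle and offcut on the bench alone.

Things in the scene. Friction and masses are not known exactly. Their poses are not given: they have to be found in the camera images.
- unit: Fixed wooden hob unit, 180 mm deep (x), 420 mm wide (y), 200 mm high. Origin: centre of its underside; z up; +x is its front with knobs and spanner, away from the robot. Turned about z by up to 0.25 rad. Front panel at x = 70 to 90 mm; an upright steel bracket all along inside at x = 18 to 22 mm, top z = 197 mm; end walls from y = +-190 mm; tracks on them reach z = 212 mm at y = +-206 mm.
- gap (a point): Middle of the mouth of the gap between bracket and front panel, level with the unit's rim (z = 200 mm), axes as the unit's. The gap is 48 mm wide (x), 380 mm long (y), over 130 mm deep, open at the top once the hatch is open.
- hatch (a joint): Slide of the plywood hatch along the unit's -x (towards the robot): 0 m = shut, over the gap; 0.070 m = fully open, at its stop, gap quite clear. Starts nearly shut (under 0.02). Slides level with about 2.5 N of friction and stays where left. Hatch 62 mm (x) by 380 mm (y), 8 mm thick, its top at z = 208 mm.
- hatch_handle (a point): Centre of the hatch's handle, an upright wooden batten fixed on the hatch: 16 mm thick (unit's x), 90 mm long (unit's y), 30 mm high, top at z = 238 mm. Axes as the unit's. It can be pinched from above across its thickness.
- bush: Fixed bush that carries the bolt with the spanner, which only turns in it. Origin: on the bolt's axis, middle of its head, 166 mm above the bench (34 mm below the unit's rim); axes as the unit's, x along the bolt to the front. It is at one of three places about 110 mm apart along the unit's y; the other two hold fixed bolts with the same heads and round black knobs (36 mm) in front.
- bolt_head (a point): Middle of that bolt's steel T-head, on its axis, midway between bracket and panel. The head is a flat bar 14 mm along the bolt (x), 12 mm thick (y), 34 mm long (z); axes turn with the bolt. A 10 mm shank runs from it to the panel. In front of the panel: its nut and an open-ended spanner about 145 mm long that hangs and turns with the bolt.
- bolt (a joint): Turn of that bolt about its x: 0 rad = head upright (long side vertical). The hanging spanner's weight keeps it leaning at about 0.3 rad and turns it back there when let go; a torque below 0.05 N m brings it upright. Two fingers closing level along the unit's y on the head's long sides bring it upright by themselves.
- bowl: Bystander: steel bowl, 150 mm across, 60 mm high; origin at the centre of its underside.
- disc: Bystander: black hob disc, 120 mm across, 14 mm thick, lying flat; origin at the centre of its underside.
- glue: Bystander: white glue bottle, 60 mm across, 170 mm high, upright; origin at the centre of its underside.
- offcut: Bystander: wooden offcut 120 x 45 x 30 mm lying flat; origin at the centre of its underside.

How it is judged:
By the outcome, as a careful person would: the job done as asked, in the order asked, and still so for the second after the job is handed in, while the arm keeps its last pose, push and grip.
It also fails if it takes over 43 s, if anything falls off the work surface, if the arm or the gripper's body presses on something with over 40 N, if the wrist force passes 120 N, or if a joint passes its speed limit or range.

## Working session

There is one attempt and no reset: what is moved stays moved. The work goes in short steps, Python scripts to look and compute and a tool call to move; the robot and the scene stay as the last step left them, time stands still between calls to the robot, and variables do not carry over. Pictures are saved under pics/ and viewed, at most 10 in all, crops included, and the job is handed in when it is done.

Besides the shell and the picture viewer there is one more tool, called after "Call:" as name(argument=value, ...), one argument or row to a line, values as JSON. servo_tool: Moves the arm, as the interface text tells. Shifts and turns lie within -1 to 1; 1 stands for 0.15 m of shift or 180 degrees of turn. Its arguments: {"type":"object","properties":{"series":{"type":"array","items":{"type":"array","items":{"type":"number"}}},"newtons":{"type":"number"}},"required":["series"]}

```bash
mkdir -p pics; cat > h.py <<'E'
import numpy as np, cv2
from workcell import bot
def K(n):
    c=bot.camera_info(n); f=192/np.tan(np.radians(c["vertical_fov"])/2)
    return f,c["cx"],c["cy"],np.array(c["R"]),np.array(c["t"])
def proj(n,X):
    f,cx,cy,R,t=K(n); p=np.atleast_2d(X)@R.T+t
    return np.c_[cx+f*p[:,0]/p[:,2], cy+f*p[:,1]/p[:,2]]
def atz(n,u,v,z):
    f,cx,cy,R,t=K(n); d=R.T@np.array([(u-cx)/f,(v-cy)/f,1]); c=-R.T@t
    return c+d*(z-c[2])/d[2]
E
python3 - <<'E'
from h import *
for n in("scene","top"):
    im=bot.read_camera(n); cv2.imwrite(f"pics/{n}0.png",im[:,:,::-1])
    f,cx,cy,R,t=K(n); print(n,f,cx,cy,"cam",-R.T@t,"fwd",R[2])
    for k in("unit","gap","hatch_handle","bush","bolt_head","hatch","bowl","glue","disc","offcut"):
        try:
            for r in bot.mark_of(k,n)[:2]:
                v,u=r["at"][0]*384,r["at"][1]*512
                z={"gap":.2,"hatch_handle":.223,"bush":.166,"bolt_head":.166,"hatch":.204}.get(k,0)
                print(k,round(r["score"],2),np.round([u,v]),np.round(atz(n,u,v,z),3))
        except Exception as e: print(k,e)
print(bot.read_state())
E
```

```text
scene 425.2109598033503 254.9175977686758 188.719533979934 cam [1.40875226 0.74246437 1.02169578] fwd [-0.58321489 -0.52929836 -0.61620098]
gap 0.73 [249. 177.] [ 0.596 -0.019  0.2  ]
hatch_handle 0.72 [169. 174.] [ 0.78  -0.2    0.223]
hatch_handle 0.62 [248. 170.] [ 0.593 -0.026  0.223]
bush 0.71 [244. 180.] [ 0.589 -0.049  0.166]
bolt_head 0.74 [246. 181.] [ 0.588 -0.043  0.166]
hatch it knows: bolt_head, bowl, bush, disc, gap, glue, hatch_handle, offcut, unit
bowl 0.74 [385. 309.] [0.608 0.517 0.   ]
bowl 0.28 [245. 179.] [ 0.423 -0.208  0.   ]
glue 0.66 [169. 175.] [ 0.608 -0.458  0.   ]
disc 0.76 [192. 251.] [ 0.827 -0.067  0.   ]
disc 0.38 [251. 177.] [ 0.396 -0.197  0.   ]
top 419.26480307249085 251.07984295075394 183.7828559571788 cam [ 0.29083091 -0.01187337  1.77945722] fwd [ 0.19853253 -0.00948268 -0.98004842]
unit 0.98 [255. 210.] [ 0.537 -0.047  0.   ]
gap 0.57 [249. 187.] [ 0.598 -0.018  0.2  ]
hatch_handle 0.91 [254. 190.] [ 0.582 -0.038  0.223]
hatch it knows: bolt_head, bowl, bush, disc, gap, glue, hatch_handle, offcut, unit
bowl 0.76 [126. 195.] [0.608 0.508 0.   ]
[... 178 characters left out ...]
   ]
{'time': 1.0, 'q': array([-1.32891835e+00,  2.63850165e-01,  1.60397824e+00,  2.41273510e-05,
        1.27369733e+00, -3.68807572e-02]), 'joint_vel': array([-7.64759428e-04,  2.62667993e-03,  3.23900951e-04, -6.73608598e-04,
       -3.57745553e-05,  2.36429892e-04]), 'joint_torque': array([ 2.24937059e-03, -5.15077364e+01, -3.67738688e+01, -1.89739279e-05,
        6.58321933e-04, -9.25836368e-07]), 'tool_pos': array([ 0.1857551 , -0.64894621,  0.23132511]), 'tcp_rot': array([3.11106474e+00, 4.36436931e-01, 4.68032331e-05]), 'wrist_force': array([0.52252664, 0.21980665, 1.17032638]), 'torque': array([-0.00359228,  0.03883835, -0.04339591]), 'grip_force': 0.0, 'width': 1.0032799909276624}
```

```bash
python3 - <<'E'
import cv2
t=cv2.imread("pics/top0.png")[120:270,150:370]; s=cv2.imread("pics/scene0.png")[80:300,100:400]
cv2.imwrite("pics/t0c.png",cv2.resize(t,None,fx=3.6,fy=3.6,interpolation=2)); cv2.imwrite("pics/s0c.png",cv2.resize(s,None,fx=2.6,fy=2.6,interpolation=2))
E
```

```text
(no output)
```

View pics/t0c.png

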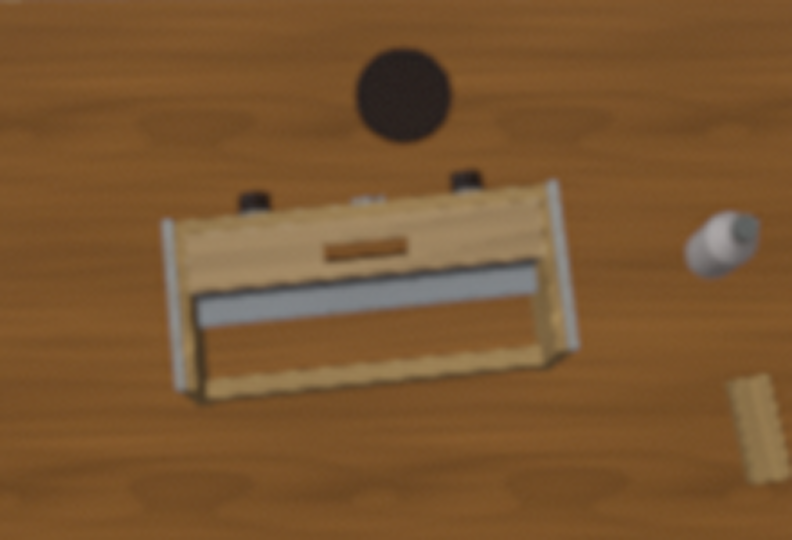

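View pics/s0c.png

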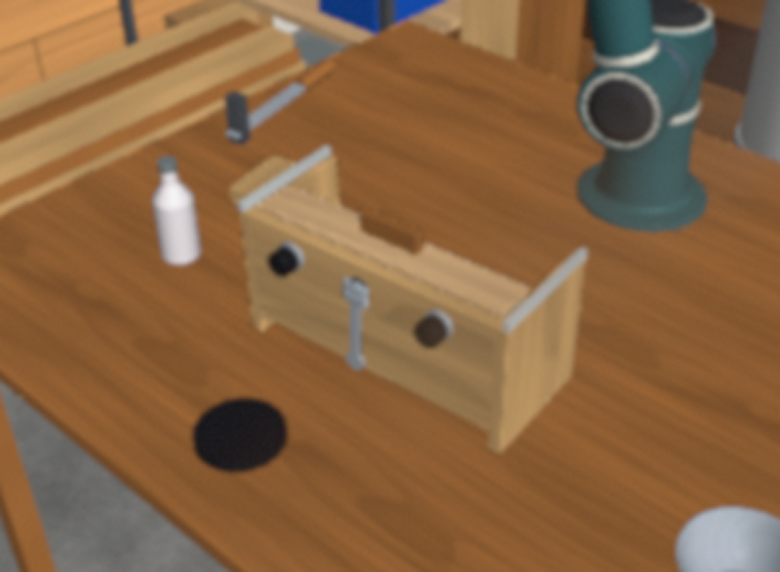

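The top view (crop scale 3.6, offset 150,120) shows the track ends at crop (168,220), (184,390), (552,180) and (571,348), with the handle at (366,249). The spanner hangs in the middle, at about (367,200), between knobs at (255,203) and (466,181).

```bash
cat >> h.py <<'E'
def crop(u,v): return 150+(u+.5)/3.6-.5,120+(v+.5)/3.6-.5
E
python3 - <<'E'
from h import *
P=[atz("top",*crop(u,v),.212)[:2] for u,v in((168,220),(184,390),(552,180),(571,348))]
P=np.array(P);print(P.round(4), P.mean(0))
print("len",np.linalg.norm(P[0]-P[1]),np.linalg.norm(P[2]-P[3]),"wid",np.linalg.norm(P[0]-P[2]),np.linalg.norm(P[1]-P[3]))
a=lambda d:np.arctan2(d[1],d[0])
print("yaw",a(P[0]-P[1]),a(P[2]-P[3]),a(P[0]-P[2])-np.pi/2,a(P[1]-P[3])-np.pi/2)
w=a(P[0]+P[1]-P[2]-P[3])-np.pi/2; R=np.array([[np.cos(w),-np.sin(w)],[np.sin(w),np.cos(w)]])
c=P.mean(0);print("c",c,"yaw",w)
top=cv2.imread("pics/top0.png")
for name,q,z in(("handleTL",(324,241),.238),("hTR",(406,234),.238),("hBL",(327,262),.238),("hBR",(408,254),.238),("knobL",(255,203),.166),("knobR",(466,181),.166),("nut",(368,200),.166)):
    X=atz("top",*crop(*q),z)[:2]; print(name,X.round(4),"unit",((X-c)@R).round(4))
r=bot.read_camera("top")
h=[m for m in bot.trace("hatch_handle","top") ][0]; vv,uu=np.nonzero(h["mask"]);print("mask",uu.size,uu.mean(),vv.mean(),h["score"],"->unit",((atz("top",uu.mean(),vv.mean(),.236)[:2]-c)@R))
for k in("gap","bush"):
    for n in("top","scene"):
        if n=="scene": bot.read_camera(n)
        for m in bot.mark_of(k,n)[:1]:
            X=atz(n,m["at"][1]*512,m["at"][0]*384,.2 if k=="gap" else .166)[:2]; print(k,n,X,(X-c)@R)
E
```

```text
[[ 0.6221  0.1819]
 [ 0.4418  0.1626]
 [ 0.662  -0.2271]
 [ 0.4816 -0.2406]] [ 0.55189292 -0.0308315 ]
len 0.18127340727321445 0.18087453819560553 wid 0.41095678459445334 0.4051600669003238
yaw 0.10670726604386915 0.07467640463317117 0.09728152905504173 0.0983601826662781
c [ 0.55189292 -0.0308315 ] yaw 0.0978170251279229
handleTL [0.5928 0.0162] unit [0.0453 0.0428]
hTR [ 0.5994 -0.0693] unit [ 0.0435 -0.0429]
hBL [0.5706 0.0132] unit [0.0229 0.042 ]
hBR [ 0.5782 -0.071 ] unit [ 0.0223 -0.0426]
knobL [0.65   0.0927] unit [0.1097 0.1134]
knobR [ 0.6726 -0.1388] unit [ 0.1096 -0.1193]
nut [ 0.6522 -0.0309] unit [ 0.0998 -0.0099]
mask 1648 251.23240291262135 187.7997572815534 0.67 ->unit [3.64126771e-02 6.09224237e-05]
gap top [ 0.60014233 -0.02371918] [0.04871336 0.00236623]
gap scene [ 0.59353272 -0.01647182] [0.04284313 0.01022445]
bush scene [ 0.58063917 -0.04578442] [ 0.02714852 -0.01768883]
```

The geometry is consistent: unit centre (0.552, -0.031), yaw 0.098, handle at unit x≈0.034. I'll push the handle with shut fingers from its front side, starting at unit x≈0.070, with the fingers' closing line already along the unit's y.

Call:
servo_tool(
  series=[
    [0.1,0.15,0.4,0,0,-0.03,1],
    [0.38,0.55,0.4,0,0,-0.0576,1],
    [0.58,0.833,0.4,0,0,-0.0576,1],
    [0.58,0.833,0.4,0,0,-0.0576,1],
    [0.58,0.833,0.4,0,0,-0.0576,1],
  ],
  newtons=40,
)

```text
time: 1.9
tool_pos: [0.2752, -0.5211, 0.2925]
tcp_rot: [3.137, 0.16, 0.003]
wrist_force: [-0.4, -0.3, -0.1]
width: 0.142
grip_force: 0.0
```

Call:
servo_tool(
  series=[
    [0.58,0.833,0,0,0,0,1],
    [0.58,0.833,0,0,0,0,1],
    [0.58,0.833,0,0,0,0,1],
  ],
)

```text
time: 2.2
tool_pos: [0.3588, -0.4004, 0.2913]
tcp_rot: [3.137, 0.151, 0.0]
wrist_force: [-0.1, 0.6, 0.7]
width: 0.001
grip_force: 0.0
```

Call:
servo_tool(
  series=[
    [0.58,0.833,0,0,0,0,1],
    [0.58,0.833,0,0,0,0,1],
    [0.58,0.833,0,0,0,0,1],
  ],
)

```text
time: 2.5
tool_pos: [0.4449, -0.2769, 0.2915]
tcp_rot: [3.137, 0.152, 0.001]
wrist_force: [-0.0, -0.4, 0.1]
width: 0.003
grip_force: 0.0
```

Call:
servo_tool(
  series=[
    [0.58,0.833,0,0,0,0,1],
    [0.58,0.833,0,0,0,0,1],
    [0.58,0.833,0,0,0,0,1],
  ],
)

```text
time: 2.8
tool_pos: [0.531, -0.1537, 0.2915]
tcp_rot: [3.137, 0.153, 0.001]
wrist_force: [1.3, -1.2, 0.2]
width: 0.0
grip_force: 0.0
```

Call:
servo_tool(
  series=[
    [0.58,0.833,0,0,0,0,1],
    [0.58,0.833,0,0,0,0,1],
    [0.58,0.833,0,0,0,0,1],
    [0.58,0.833,0,0,0,0,1],
    [0.58,0.833,0,0,0,0,1],
  ],
)

```text
time: 3.3
tool_pos: [0.6174, -0.0292, 0.2906]
tcp_rot: [3.137, 0.157, -0.002]
wrist_force: [-0.1, 0.3, 0.4]
width: -0.002
grip_force: 0.0
```

Call:
servo_tool(
  series=[
    [0.05,0.02,-0.1,0,0,0,1],
    [0.05,0.02,-0.3,0,0,0,1],
    [0.05,0.02,-0.48,0,0,0,1],
    [0.05,0.02,-0.48,0,0,0,1],
    [0.05,0.02,-0.48,0,0,0,1],
  ],
)

```text
time: 3.8
tool_pos: [0.6235, -0.0281, 0.2183]
tcp_rot: [-3.138, -0.151, 0.003]
wrist_force: [-0.4, 0.9, 0.8]
width: -0.003
grip_force: 0.0
```

```bash
python3 - <<'E'
from h import *
for n,(a,b,c,d),k in(("top",(140,240,190,330),4),("scene",(100,230,170,330),4)):
    im=bot.read_camera(n)[a:b,c:d,::-1]; cv2.imwrite(f"pics/{n}1.png",cv2.resize(im,None,fx=k,fy=k,interpolation=2))
a=cv2.imread("pics/top1.png");b=cv2.imread("pics/scene1.png");w=max(a.shape[1],b.shape[1])
b=cv2.copyMakeBorder(b,0,0,0,max(0,w-b.shape[1]),0);a=cv2.copyMakeBorder(a,0,0,0,w-a.shape[1],0);o=np.vstack([a,b]);cv2.imwrite("pics/m1.png",cv2.resize(o,None,fx=600/o.shape[0],fy=600/o.shape[0]));print(o.shape)
E
```

```text
(920, 640, 3)
```

View pics/m1.png

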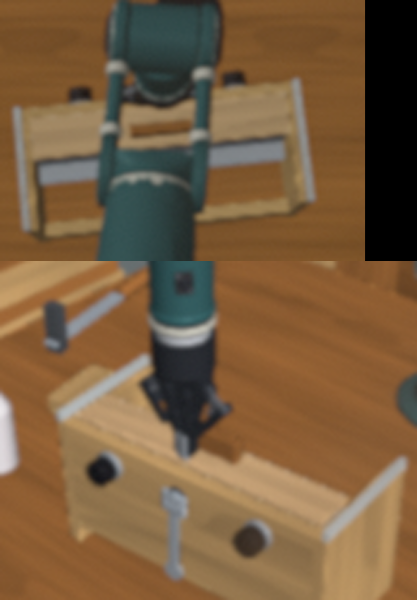

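The scene view shows the shut fingertips at (185,445), just in front of the handle at (220,440). That is clear for the push.

Call:
servo_tool(
  series=[
    [-0.1,-0.01,0,0,0,0,1],
    [-0.19,-0.019,0,0,0,0,1],
    [-0.28,-0.028,0,0,0,0,1],
    [-0.37,-0.037,0,0,0,0,1],
    [-0.45,-0.045,0,0,0,0,1],
    [-0.45,-0.045,0,0,0,0,1],
  ],
)

```text
time: 4.5
tool_pos: [0.5548, -0.0335, 0.2195]
tcp_rot: [-3.138, -0.153, 0.002]
wrist_force: [0.5, -1.1, 0.3]
width: -0.001
grip_force: 0.0
```

Call:
servo_tool(
  series=[
    [-0.03,-0.003,0,0,0,0,1],
    [-0.06,-0.006,0,0,0,0,1],
    [-0.06,-0.006,0,0,0,0,1],
  ],
)

```text
time: 4.8
tool_pos: [0.5473, -0.0343, 0.219]
tcp_rot: [-3.138, -0.154, 0.002]
wrist_force: [-0.4, 0.5, 0.7]
width: 0.001
grip_force: 0.3
```

Call:
servo_tool(
  series=[
    [-0.02,-0.002,0,0,0,0,1],
    [-0.04,-0.004,0,0,0,0,1],
  ],
)

```text
time: 5.0
tool_pos: [0.5419, -0.0348, 0.219]
tcp_rot: [-3.138, -0.154, 0.0]
wrist_force: [2.6, 0.6, 0.1]
width: -0.0
grip_force: 1.3
```

Call:
servo_tool(
  series=[
    [-0.02,-0.002,0,0,0,0,1],
    [-0.04,-0.004,0,0,0,0,1],
  ],
)

```text
time: 5.2
tool_pos: [0.5375, -0.0353, 0.2191]
tcp_rot: [-3.137, -0.153, -0.007]
wrist_force: [14.9, 1.6, -8.7]
width: 0.004
grip_force: 7.3
```

```bash
python3 - <<'E'
from h import *
im=bot.read_camera("scene")[100:230,170:330,::-1]; cv2.imwrite("pics/m2.png",cv2.resize(im,None,fx=4,fy=4,interpolation=2))
print(bot.read_state()["wrist_force"])
E
```

```text
[ 8.36169536  2.34976801 -5.00711108]
```

View pics/m2.png

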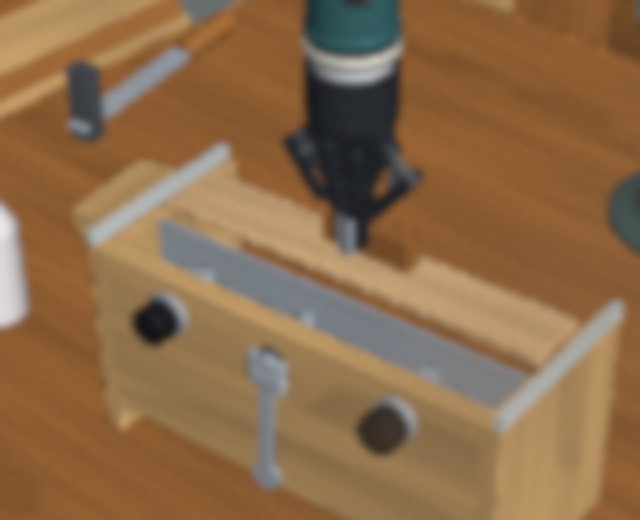

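The hatch is back at its stop (15 N on contact) and the gap is clear. Three head tops show at crop (205,275), (308,320) and (430,375), and the spanner is at the middle one. Next I'll back off upward and measure the head.

Call:
servo_tool(
  series=[
    [0.06,0.006,0,0,0,0,1],
    [0.12,0.012,0.2,0,0,0,1],
    [0.36,0.036,0.5,0,0,0,1],
    [0.36,0.036,0.5,0,0,0,0.3],
    [0.36,0.036,0.5,0,0,0,0.3],
    [0.36,0.036,0.5,0,0,0,0.3],
  ],
)

```text
time: 5.85
tool_pos: [0.5887, -0.0303, 0.2928]
tcp_rot: [-3.138, -0.154, 0.005]
wrist_force: [0.5, 0.5, -0.7]
width: 0.505
grip_force: 0.0
```

```bash
python3 - <<'E'
from h import *
c=np.array([.552,-.031]);w=.098;R=np.array([[np.cos(w),-np.sin(w)],[np.sin(w),np.cos(w)]])
def U(x,y,z): return np.r_[c+R@[x,y],z]
im=bot.read_camera("scene"); 
for k in("bolt_head","bush","gap","hatch_handle"):
    for m in bot.mark_of(k,"scene")[:2]:
        v,u=m["at"][0]*384,m["at"][1]*512
        X=atz("scene",u,v,{"gap":.2,"hatch_handle":.223}.get(k,.166))[:2];print(k,round(m["score"],2),u,v,X,"unit",(X-c)@R)
# overlay of model
k=4;o=cv2.resize(np.ascontiguousarray(im[130:250,180:340,::-1]),None,fx=k,fy=k,interpolation=2)
def d(p,col,r=3):
    for q in proj("scene",p): cv2.circle(o,tuple(int(a) for a in ((q-[180,130]+.5)*k)),r,col,-1)
for y in(-.206,.206): d([U(x,y,.212) for x in(-.09,.09)],(0,0,255))
d([U(.09,y,.2) for y in(-.19,-.1,0,.1,.19)],(0,255,255))
d([U(.02,y,.197) for y in(-.19,-.1,0,.1,.19)],(255,255,0))
for y in(-.11,0,.11): d([U(.045,y,.183)],(0,255,0));
d([U(-.025+.008,y,.238) for y in(-.045,.045)],(255,0,255))
cv2.imwrite("pics/m3.png",o); print(bot.read_state()["tool_pos"])
E
```

```text
bolt_head 0.53 245.6064 181.0944 [ 0.58890805 -0.0434681 ] unit [ 0.03551104 -0.01601948]
bush 0.71 243.3024 180.28799999999998 [ 0.59077529 -0.0522898 ] unit [ 0.03650618 -0.02498155]
gap 0.74 250.5216 176.98559999999998 [ 0.59461685 -0.01547716] unit [0.04393117 0.01127859]
hatch_handle 0.88 263.1168 160.0896 [ 0.51955926 -0.02702907] unit [-0.03189656  0.00712598]
[ 0.58864999 -0.03021864  0.29284299]
```

View pics/m3.png

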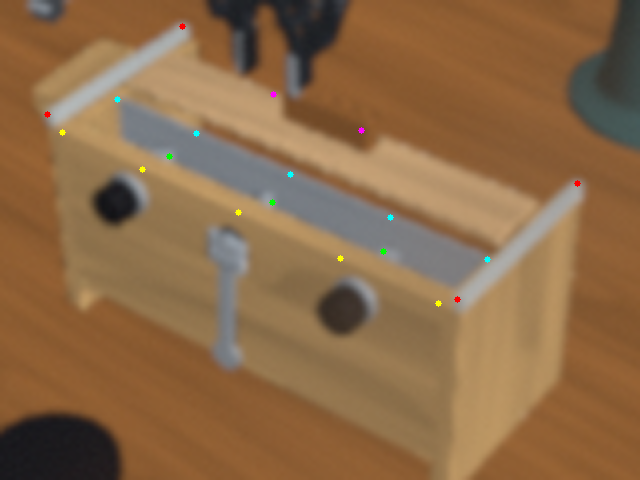

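The projected model agrees with the picture to about 3 mm. The middle head's top sits about 5 mm towards -y of its axis, which matches the 0.3 rad lean, so the bolt is at unit (0.045, 0.001), world (0.597, -0.026). The handle has travelled about 68 mm, so the hatch is open. I'll line up and go down.

Call:
servo_tool(
  series=[
    [0.053,0.031,-0.1,0,0,0,0.4],
    [0.053,0.031,-0.3,0,0,0,0.4],
    [0.053,0.031,-0.5,0,0,0,0.4],
    [0.053,0.031,-0.5,0,0,0,0.4],
  ],
)

```text
time: 6.5
tool_pos: [0.594, -0.0249, 0.2126]
tcp_rot: [-3.136, -0.154, 0.017]
wrist_force: [-0.5, 0.6, -0.7]
width: 0.598
grip_force: 0.0
```

```bash
python3 - <<'E'
from h import *
im=bot.read_camera("scene")[130:250,180:340,::-1]; cv2.imwrite("pics/m4.png",cv2.resize(im,None,fx=4,fy=4,interpolation=2))
E
```

```text
(no output)
```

View pics/m4.png

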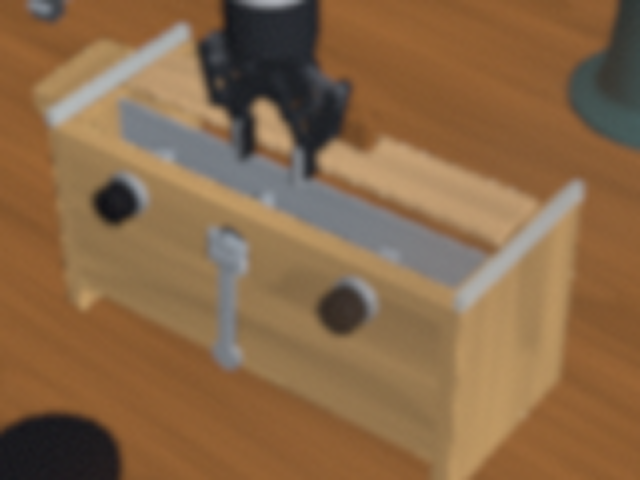

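The fingers straddle the middle head: tips at (243,155) and (302,178), head at (267,200). Continuing down.

Call:
servo_tool(
  series=[
    [0,0,-0.12,0,0,0,0.4],
    [0,0,-0.24,0,0,0,0.4],
    [0,0,-0.36,0,0,0,0.4],
    [0,0,-0.44,0,0,0,0.4],
    [0,0,-0.44,0,0,0,0.4],
    [0,0,-0.44,0,0,0,0.4],
    [0,0,-0.44,0,0,0,0.4],
  ],
)

```text
time: 7.25
tool_pos: [0.599, -0.0256, 0.1549]
tcp_rot: [3.137, 0.154, 0.004]
wrist_force: [-0.4, -0.6, -0.7]
width: 0.596
grip_force: 0.0
```

Call:
servo_tool(
  series=[
    [-0.013,0,-0.047,0,0,0,0.4],
    [-0.013,0,-0.047,0,0,0,0.6],
    [-0.013,0,-0.047,0,0,0,0.8],
    [-0.013,0,-0.047,0,0,0,1],
    [-0.013,0,-0.047,0,0,0,1],
    [-0.013,0,-0.047,0,0,0,1],
    [-0.013,0,-0.047,0,0,0,1],
    [-0.013,0,-0.047,0,0,0,1],
    [-0.013,0,-0.047,0,0,0,1],
  ],
  newtons=60,
)

```text
time: 8.15
tool_pos: [0.597, -0.0339, 0.1477]
tcp_rot: [3.124, 0.154, 0.003]
wrist_force: [0.1, -24.9, 1.6]
width: 0.129
grip_force: 58.6
```

```bash
python3 - <<'E'
from h import *
im=bot.read_camera("scene")[130:250,180:340,::-1]; cv2.imwrite("pics/m5.png",cv2.resize(im,None,fx=4,fy=4,interpolation=2))
s=bot.read_state();print(s["wrist_force"],s["torque"],s["tool_pos"],s["tcp_rot"],s["width"]*85,s["grip_force"])
E
```

```text
[ -0.65569024 -24.32272329   2.65836845] [-3.78483039e+00 -7.51944070e-04 -4.57591827e-02] [ 0.59694332 -0.03382459  0.14763961] [3.12412503e+00 1.54247027e-01 3.12099474e-03] 11.241334677684458 58.61900210380554
```

View pics/m5.png

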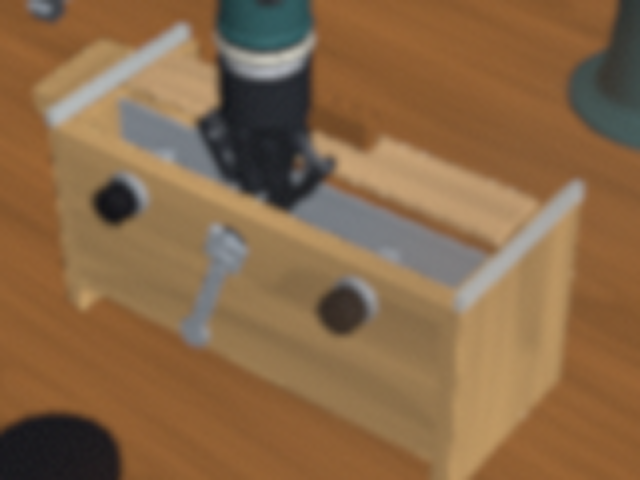

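The grip is on: 11–12 mm opening, the head's thickness, and the spanner has swung. The arm is about 8 mm off sideways and carries 25 N, so I'll shift the target to relieve it while holding.

Call:
servo_tool(
  series=[
    [0.002,-0.02,0,0,0,0,1],
    [0.004,-0.04,0,0,0,0,1],
    [0.006,-0.057,0,0,0,0,1],
    [0.006,-0.057,0,0,0,0,1],
    [0.006,-0.057,0,0,0,0,1],
    [0.006,-0.057,0,0,0,0,1],
  ],
  newtons=70,
)

```text
time: 8.8
tool_pos: [0.5969, -0.0338, 0.1476]
tcp_rot: [-3.137, -0.153, -0.001]
wrist_force: [-2.1, 1.2, 5.8]
width: 0.127
grip_force: 69.1
```

```bash
python3 - <<'E'
from h import *
s=bot.read_state();print(s["wrist_force"],s["torque"],s["tool_pos"],s["tcp_rot"],s["width"]*85,s["grip_force"])
im=bot.read_camera("scene")
for m in bot.mark_of("hatch_handle","scene")[:1]: 
    X=atz("scene",m["at"][1]*512,m["at"][0]*384,.223);print(m["score"],X)
im=im[130:250,180:340,::-1]; cv2.imwrite("pics/m6.png",cv2.resize(im,None,fx=4,fy=4,interpolation=2))
E
```

```text
[-2.10677678  1.19928529  5.80821459] [ 0.13076424  0.36938765 -0.06160076] [ 0.5969292  -0.03384491  0.14764727] [-3.13744148e+00 -1.53347674e-01 -1.01185725e-03] 10.808529287532192 69.06644225120544
0.89 [ 0.52268909 -0.02338403  0.223     ]
```

View pics/m6.png

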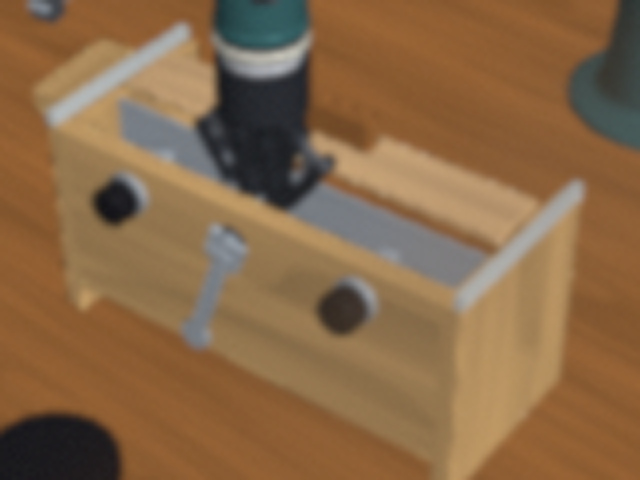

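The side load is down to about 1 N, the grip is 69 N on the head, the spanner has swung by the expected lean (so the head is upright), and the hatch is still open. Handing in.

```bash
python3 -c "
from workcell import bot
print(bot.finish_job())"
```

```text
the job is handed in; nothing more can be done
None
```

I slid the hatch open to its stop and am holding the spanner bolt's T-head upright at about 69 N; I handed the job in at about 9 s with the bench items untouched, but the hand-in gave no verdict.

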